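# Drive the gib key into the pulley

## Robot

A 7-joint arm with a two-finger parallel gripper is mounted at the origin on the work surface. World frame = base frame: x ahead of the robot, y to its left, z up, the work surface at z = 0. Lengths are in m, angles in degrees, forces in N, time in s.
With the tool pointing down it reaches from about 0.4 to 0.925 m from the base axis. Payload 5.6 kg.
Tool frame: the origin (TCP) lies midway between the tips of the shut fingers; the grasp point (between the pads) lies behind it (pinch_z is the z of the grasp point in the tool frame, in m); z points along the fingers, y is the line along which they close (so a half turn about z gives the same grasp; the last joint's range is limited). The gripper opens to 85 mm and grips with 20 to 120 N. Pads are 22 mm wide; open, the fingers measure 114 mm over their backs; the gripper's body (76 mm by 85 mm) begins 54 mm behind the grasp point. The pads swing forward as they close: fully open they stand 13 mm farther back than shut.
Start: joints at [67.38, 26.786, -0.665, 91.828, 0.344, 61.387, -3.226], TCP at [0.224, -0.61, 0.231] pointing down, gripper open.
Joint ranges: [-144.91, 144.91], [-17.63, 115.5], [-89.93, 88.59], [15.96, 139.68], [-74.01, 254.01], [8.47, 105.57], [-167.45, 167.45]. Speed limits (degrees/s): [147.25, 147.25, 180, 180, 180, 180, 180].

## Interface

Orientations are given as a 3x3 rotation matrix whose columns are the frame's x, y, z axes.
In Python, from plant import get_obs, capture, job_done, pinch_z gives the robot as it stands.
- The arm moves only by the tool jog_arm, never from a script. Its argument "steps" is a list that holds one entry, the list of rows, each a list of 7 numbers: the shift along the tool's x, y, z in mm, then the turn, a rotation vector about the tool's x, y, z in rad, then the closure in counts, from 0 (fully open) to 255 (shut). A call has 1 to 20 rows; each row is the pose to reach, as a shift and turn from the pose commanded when the call began, along the tool's axes at that moment; what a row does not reach only later rows make up. A row lasts 1/10 s, in which the tool goes at most 50 mm and 8.59 degrees, less where a joint would pass 70% of its speed; a pose out of reach is approached as far as the arm can. A call with a gripper value outside its range is refused whole. The fingers move at their own pace and stop on an object; "squeeze" is the grip in N (left out, the last holds). Time passes only in rows, so rows that repeat a pose let the fingers close. It gives the time, the measured TCP pose, the force, the opening and the grip force at its end, in the units of the state.
- get_obs(): the state, without advancing time (a new reading comes with each control period).
- capture(name): name is "scene" or "top" or "wrist"; returns a dict with "frame" (384x512x3 uint8, blue, green, red), "fx", "fy", "cx", "cy" (pixels), "eye" and "attitude" of the camera in the world; the wrist camera has in their place "mount" (4x4, takes a point from camera to tool coordinates, whose origin is the TCP and whose axes are the flange's). Camera axes: x right, y up, looking along -z (the intrinsics and any distortion apply to the point x, -y, -z); pixel columns grow to the right and rows downward; lengths in m; the calibration is good to about 2 mm. A picture is of the moment at which its call begins: read the wrist's pose just before it. There is no depth.
- job_done(): hands the job in; it is judged then, once.
The state is a dict: "time_s": time; "qpos": joint angles; "qd": joint speeds; "joint_torque": joint torques, N m; "position": TCP position; "tcp_rot": TCP orientation; "ft_force": force on the tool from outside, world axes, zero at the start; "wrist_torque": the same for the moment, N m; "opening": opening from 0.0 (shut) to 1.0 (fully open); "grip_force": force on a finger pad.
Only numpy, scipy, OpenCV 4.12 (cv2) and the standard library are available. Lean on these libraries where they do the work, as an engineer would, in place of code of your own. Each camera call takes 0.05 s, during which the arm holds its last target. There are 200 camera calls.

## Task

Take the red-headed tapered key out of the wooden block, start it in the pulley's keyway with its sloped side towards the pulley rim, and tap it down with light pushes until it sits tight and upright, without overloading the pulley. Leave the key standing there by itself and leave the other things alone.

Things in the scene. Friction and masses are not known exactly. Their poses are not given: they have to be found in the camera images.
- key_grip (a point): Centre of the red head of the tapered steel key (90 mm tall in all, 160 g, upright). Key axes: z up, x to its sloped side. The head is 24 mm high (12 above and below this point), 14 mm wide along y, and reaches along x from 6.5 mm behind this point to 17.5 mm ahead (it overhangs the sloped side). Take it by the head, across y.
- key_tip (a point): Middle of the key's lower end, 78 mm below key_grip, same axes; at first it stands in the block. The shank is 66 mm long, 14 mm wide along y, flat on the -x side (6.5 mm behind this point), sloped 1 in 6 on the +x side: 8 mm thick at the tip, 19 mm under the head. The lowest 3 mm is narrowed to 10 mm along y.
- keyway (a point): Middle of the keyway's mouth in the top of the pulley's boss, 200 mm above the bench. Axes: z up, x from the shaft outwards across the keyway. Slot 17 mm wide along y, 62 mm deep. On its -x side is the shaft's flat, on +x the boss's wall, sloped 1 in 6 like the key (narrower below). Across x the mouth is 13 to 16.5 mm, different every time; this point can be 1 mm off the middle.
- pulley: Aluminium pulley, fixed round an upright 40 mm steel shaft in the blue vice; origin on the bench under the boss's axis, axes as keyway. Boss 96 mm across, top 200 mm up, level with the shaft's end; rim 160 mm across, 62 mm lower.
- key: The tapered key as a whole, origin at key_tip. How deep it goes (30 to 60 mm) is found only by feel: once it touches both sides it resists 4 to 6 N more with each millimetre (the boss gives a little), and stays where it was pushed. It is tight when a slow downward push of about 18 N (15 to 22) on the head no longer moves it. With 8 N it is still loose; over 25 N may burst the boss.
- key_block: Wooden block 130 x 60 x 40 mm (x, y, z), fixed, origin at the centre of its underside; two holes 30 mm deep, 14.5 x 15.5 mm, 33 mm either side of its middle along x. The key stands in one, the straight key in the other.
- straight_key: Plain brass key 13 x 14 x 80 mm without head, standing in the other hole; not to be used. Origin at its lower end.
- paint_jar: Small blue paint jar, 38 mm across, 50 mm high, origin under its centre; bystander.
- model_plane: Grey and blue model aeroplane, 150 mm long, 60 mm high, origin under its middle; bystander.
- glue_jar: White jar with an orange cap, 48 mm across, 70 mm high, origin under its centre; bystander.
- hammer: Hammer with a wooden handle lying on the bench, origin under its middle; bystander.
- wrench: Steel wrench lying on the bench, origin under its middle; bystander.
- spare_collar: Steel ring 56 mm across, 20 mm high, origin under its centre; bystander.
Things that resemble listed ones, but are neither listed nor needed, are in the scene too. Leave any turquoise look-alike of the key alone.

How it is judged (in metres and radians):
On the way:
1. the key is started upright in the keyway, its tip at least 15 mm below the mouth (z of key_tip in the frame of keyway below -0.015 m and horizontal distance between key_tip and keyway below 0.012 m and angle between key_grip's own z axis and vertical below 0.15 rad), for 0.2 s.
At the end, for the whole second after the job is handed in: The key stands upright (within about 6 degrees) in the keyway, its tip more than 22 mm below the mouth and within 12 mm sideways, released and at rest, wedged so tightly that it presses on the pulley with more than 8 N by itself (contact force between key and pulley above 8 N and z of key_tip in the frame of keyway below -0.022 m and horizontal distance between key_tip and keyway below 0.012 m and angle between key_grip's own z axis and vertical below 0.1 rad and linear speed of key below 0.01 m/s); the robot touches nothing.
It fails at once if the pulley is overloaded: the key presses on it with more than 30 N (contact force between key and pulley above 30 N).
It fails at once if a bystander is moved more than 20 mm (distance of any of straight_key, paint_jar, model_plane, glue_jar, hammer, wrench, spare_collar from where it was at the start of the episode above 0.02 m).
It also fails if it takes over 54 s, if anything falls off the work surface, if the arm or the gripper's body presses on something with over 40 N, if the wrist force passes 120 N, or if a joint passes its speed limit or range.

## Working session

There is one attempt and no reset: what is moved stays moved. The work goes in short steps, Python scripts to look and compute and a tool call to move; the robot and the scene stay as the last step left them, time stands still between calls to the robot, and variables do not carry over. Pictures are saved under pics/ and viewed, at most 10 in all, crops included, and the job is handed in when it is done.

Besides the shell and the picture viewer there is one more tool, called after "Request:" as name(argument=value, ...), one argument or row to a line, values as JSON. jog_arm: Moves the arm, as the interface text tells. Its arguments: {"type":"object","properties":{"steps":{"type":"array"},"squeeze":{"type":"number"}},"required":["steps"]}

```bash
mkdir -p pics; ls; cat > h.py <<'E'
import numpy as np, cv2
from plant import get_obs, capture, job_done, pinch_z
def ray(c,u,v,obs=None):
    d=np.array([(u-c['cx'])/c['fx'],-(v-c['cy'])/c['fy'],-1.])
    if 'mount' in c:
        M=np.array(c['mount']);R=np.array(obs['tcp_rot']).reshape(3,3)
        return np.array(obs['position'])+R@M[:3,3], R@M[:3,:3]@d
    return np.array(c['eye']), np.array(c['attitude']).reshape(3,3)@d
def onz(c,u,v,z,obs=None):
    e,d=ray(c,u,v,obs); return e+d*(z-e[2])/d[2]
def tri(rays):
    A=np.zeros((3,3));b=np.zeros(3)
    for e,d in rays:
        d=d/np.linalg.norm(d);P=np.eye(3)-np.outer(d,d);A+=P;b+=P@e
    return np.linalg.solve(A,b)
E
python3 - <<'E'
from h import *
o=get_obs();print(o,pinch_z)
for n in('scene','top','wrist'):
    c=capture(n);cv2.imwrite(f'pics/{n}0.png',c['frame']);print({k:v for k,v in c.items() if k!='frame'})
a=[cv2.imread(f'pics/{n}0.png') for n in('scene','top')]
np.save('pics/t.npy',a[1])
E
```

```text
pics
{'time_s': 0.0, 'qpos': array([67.38099117, 26.83544631, -0.66382106, 91.88088779,  0.34447418,
       61.38952585, -3.22392372]), 'qd': array([ 0.13607083, -0.04729396,  0.02568417,  0.05794417, -0.029865  ,
        0.02127159, -0.0289539 ]), 'joint_torque': array([ 9.55220526e-05, -5.32394063e+01,  2.16519018e-02, -2.51312363e+01,
        1.14863296e-02,  7.67694408e-03, -6.03559954e-06]), 'position': array([ 0.22369267, -0.60968736,  0.23034486]), 'tcp_rot': array([[ 9.38776370e-01,  3.44526270e-01, -7.58623997e-04],
       [ 3.44527075e-01, -9.38774936e-01,  1.64728935e-03],
       [-1.44642739e-04, -1.80780283e-03, -9.99998355e-01]]), 'ft_force': array([ 0.28727266,  0.50449263, -0.25660253]), 'wrist_torque': array([-0.02579836,  0.04648248, -0.01963835]), 'grip_force': 0.0, 'opening': 1.0012478522697248} -0.0187
{'fx': 370.66420526045545, 'fy': 370.66420526045545, 'cx': 258.21128213914926, 'cy': 188.21469612609283, 'eye': array([ 1.20605042, -0.53923163,  0.83274667]), 'attitude': array([[ 0.65786869, -0.4798024 ,  0.58051568],
       [ 0.75313164,  0.42037563, -0.50604058],
       [-0.00123516,  0.77011297,  0.63790633]])}
{'fx': 389.307125242151, 'fy': 389.307125242151, 'cx': 253.67005525906183, 'cy': 194.1864166155374, 'eye': array([4.66844165e-01, 5.90091967e-04, 1.31763538e+00]), 'attitude': array([[ 0.01452926,  0.99716252, -0.07386351],
       [-0.99988926,  0.01472737,  0.00213826],
       [ 0.00322001,  0.07382426,  0.99726607]])}
{'fx': 345.4684625681692, 'fy': 345.4684625681692, 'cx': 261.4972489705855, 'cy': 193.37478101167858, 'mount': array([[ 4.11701272e-04,  9.55509022e-01,  2.94961589e-01,
         7.62066490e-02],
       [ 9.99999896e-01, -4.51152545e-04,  6.57004140e-05,
         1.24681572e-03],
       [ 1.95850010e-04,  2.94961531e-01, -9.55509109e-01,
        -1.41298265e-01],
       [ 0.00000000e+00,  0.00000000e+00,  0.00000000e+00,
         1.00000000e+00]])}
```

View pics/scene0.png

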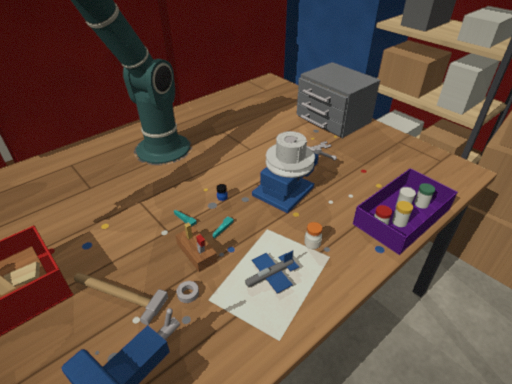

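View pics/top0.png

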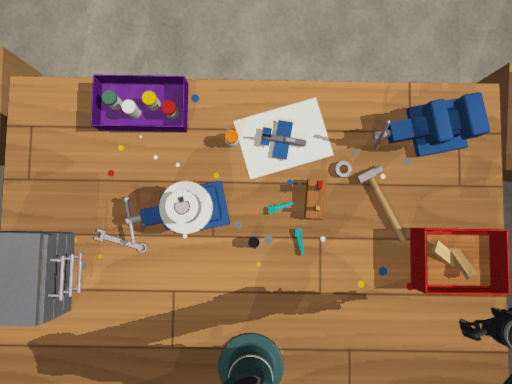

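Scene: red head at (200,241), pulley at (291,155). Top: the block at (314,198) holds a red head at (319,184) and brass at (318,208), and the pulley is at (186,207). The look-alikes are turquoise keys lying at (280,208) and (299,241), plus red jars at (169,108). Only the red-headed one standing in the block fits. I'll confirm that in a crop.

```bash
python3 - <<'E'
from h import *
t=capture('top');s=capture('scene')
def crop(f,x,y,w,h,W,H): return cv2.resize(f[y:y+h,x:x+w],(W,H),interpolation=cv2.INTER_CUBIC)
a=crop(t['frame'],284,170,60,60,390,300*390//390+90)
b=crop(t['frame'],150,172,80,80,390,390)
c=crop(s['frame'],170,210,60,60,390,200) if 0 else None
top=np.hstack([cv2.resize(a,(300,300)),cv2.resize(b,(300,300))])
bot=np.hstack([crop(s['frame'],170,210,60,60,300,300),crop(s['frame'],255,125,70,70,300,300)])
cv2.imwrite('pics/crop1.png',np.vstack([top,bot]))
for n,c in(('top',t),('scene',s)):
    hsv=cv2.cvtColor(c['frame'],cv2.COLOR_BGR2HSV);H,S,V=cv2.split(hsv)
    m=(((H<6)|(H>174))&(S>170)&(V>110)).astype(np.uint8)
    x0,y0,x1,y1=(300,172,335,225) if n=='top' else (185,225,220,265)
    mm=np.zeros_like(m);mm[y0:y1,x0:x1]=m[y0:y1,x0:x1]
    ys,xs=np.nonzero(mm);print(n,len(xs),xs.mean(),ys.mean(),xs.min(),xs.max(),ys.min(),ys.max())
    if n=='top':
        print('head',onz(c,xs.mean(),ys.mean(),.096))
        print('pulley',onz(c,183,206,.2),onz(c,186,207,.138))
    P=ray(c,xs.mean(),ys.mean());
    if n=='top':r=[P]
    else: print(tri(r+[P]))
E
```

```text
top 30 319.5 184.26666666666668 318 321 181 188
head [ 0.59176389 -0.20919578  0.096     ]
pulley [0.51262617 0.20054206 0.2       ] [0.51226926 0.20246792 0.138     ]
scene 49 199.73469387755102 238.71428571428572 197 204 235 244
[ 0.59135858 -0.21035766  0.09442111]
```

View pics/crop1.png

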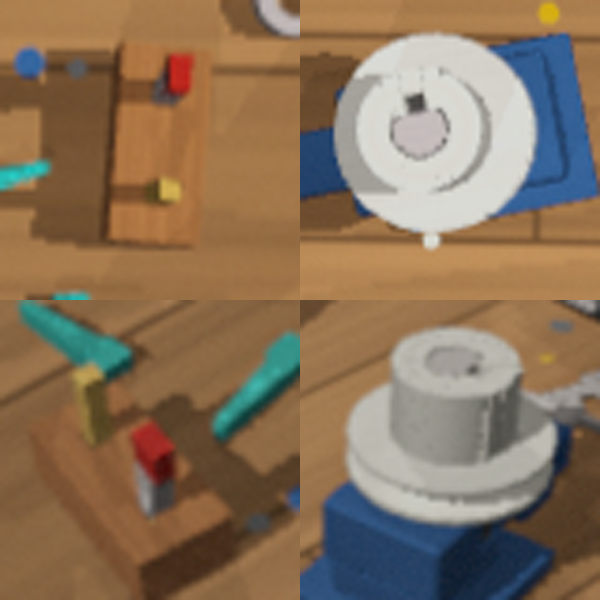

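The crop confirms it: a red head on a steel shank stands in the block, with the plain brass key in the other hole. The keyway is on the pulley's +x side. Next I'll move the wrist camera to see the key in profile.

Request:
jog_arm(
  steps=[
    [[438,-159,0,0,0,0.42,0],[438,-159,0,0,0,0.42,0],[438,-159,0,0,0,0.42,0],[438,-159,0,0,0,0.42,0],[438,-159,0,0,0,0.42,0],[438,-159,0,0,0,0.42,0],[438,-159,0,0,0,0.42,0],[438,-159,0,0,0,0.42,0],[438,-159,0,0,0,0.42,0],[438,-159,0,0,0,0.42,0],[438,-159,0,0,0,0.42,0],[438,-159,0,0,0,0.42,0]],
  ],
)

```text
time_s: 1.45
position: [0.5795, -0.3108, 0.2309]
tcp_rot: [[0.998, -0.069, -0.001], [-0.069, -0.998, -0.001], [-0.001, 0.001, -1.0]]
ft_force: [0.2, -0.9, -0.2]
opening: 1.002
grip_force: 0.0
```

```bash
python3 - <<'E'
from h import *
o=get_obs();c=capture('wrist');print(o['time_s'],o['position'],o['tcp_rot'].round(3),o['qpos'].round(1))
e,d=ray(c,256,192,o)
f=c['frame']
H,S,V=cv2.split(cv2.cvtColor(f,cv2.COLOR_BGR2HSV))
m=(((H<6)|(H>174))&(S>150)&(V>70)).astype(np.uint8)
n,l,st,ce=cv2.connectedComponentsWithStats(m)
for i in range(1,n):
    if st[i,4]>60: print(st[i],ce[i],onz(c,*ce[i],.09,o))
R=o['tcp_rot'];M=c['mount'];p=R.T@(np.array([.592,-.21,.07])-o['position']);q=M[:3,:3].T@(p-M[:3,3])
u=int(c['cx']+c['fx']*q[0]/-q[2]);v=int(c['cy']-c['fy']*q[1]/-q[2]);print(u,v)
x0=max(0,min(u-70,372));y0=max(0,min(v-70,244));print(x0,y0)
cv2.imwrite('pics/w1.png',np.hstack([cv2.resize(f[y0:y0+140,x0:x0+140],(420,420)),cv2.resize(f,(360,420))]))
E
```

```text
1.45 [ 0.57953754 -0.31084791  0.23089496] [[ 0.998 -0.069 -0.001]
 [-0.069 -0.998 -0.001]
 [-0.001  0.001 -1.   ]] [ 27.5  27.7  -3.2  90.5   1.8  61.9 -70. ]
[128 158  27  33 751] [141.37549933 173.89214381] [ 0.59282536 -0.21147341  0.09      ]
[ 447  242   65   87 4830] [480.68509317 283.02670807] [ 0.46774312 -0.50844055  0.09      ]
147 169
77 99
```

View pics/w1.png

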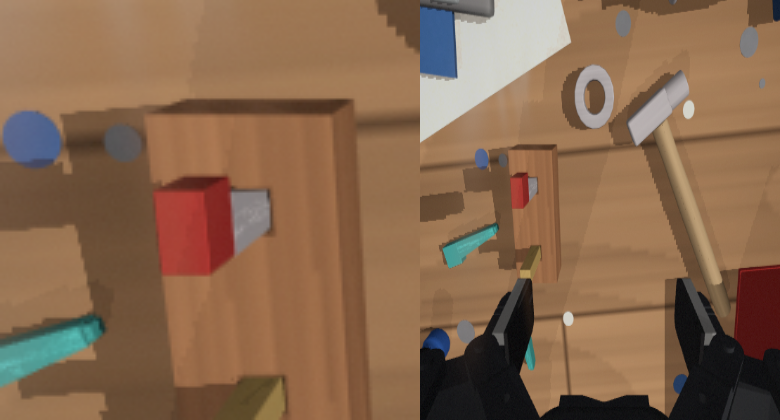

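The profile view shows the key's flat side facing world +x (image up), with the slope and overhang facing −x. It will need about a half turn before placing. I'll centre over it first and measure it from above.

Request:
jog_arm(
  steps=[
    [[6,-100,50,0,0,0,0],[6,-100,50,0,0,0,0],[6,-100,50,0,0,0,0],[6,-100,50,0,0,0,0]],
  ],
)

```text
time_s: 1.9
position: [0.5921, -0.2097, 0.1804]
tcp_rot: [[0.998, -0.067, -0.002], [-0.067, -0.998, 0.001], [-0.002, -0.001, -1.0]]
ft_force: [-0.1, -0.4, 0.5]
opening: 0.999
grip_force: 0.0
```

```bash
python3 - <<'E'
from h import *
o=get_obs();c=capture('wrist');print(o['time_s'],o['position'])
f=c['frame'];cv2.imwrite('pics/w2raw.png',f)
H,S,V=cv2.split(cv2.cvtColor(f,cv2.COLOR_BGR2HSV))
m=(((H<6)|(H>174))&(S>150)&(V>60)).astype(np.uint8)
n,l,st,ce=cv2.connectedComponentsWithStats(m)
i=min((i for i in range(1,n) if st[i,4]>200),key=lambda i:np.hypot(*(ce[i]-[256,192])))
print(st[i],ce[i]); k=l==i
print(np.histogram(V[k],bins=8))
cn=max(cv2.findContours(k.astype(np.uint8),0,1)[0],key=len)
r=cv2.minAreaRect(cn)
for p in cv2.boxPoints(r): print(p,onz(c,*p,.1,o).round(4))
x,y,w,h=st[i,:4]
cv2.imwrite('pics/w2.png',cv2.resize(f[y-20:y+h+20,x-20:x+w+20],None,fx=5,fy=5));print(x-20,y-20)
E
```

```text
1.9 [ 0.59208676 -0.20971563  0.18038166]
[252 178  21  41 806] [262.38833747 198.23573201]
(array([107,  27,  13,   1,   0,  26,  38, 594]), array([ 67.   ,  79.875,  92.75 , 105.625, 118.5  , 131.375, 144.25 ,
       157.125, 170.   ]))
[252. 178.] [ 0.6111 -0.2054  0.1   ]
[272. 178.] [ 0.6102 -0.2186  0.1   ]
[272. 218.] [ 0.5819 -0.217   0.1   ]
[252. 218.] [ 0.5828 -0.2033  0.1   ]
232 158
```

View pics/w2.png

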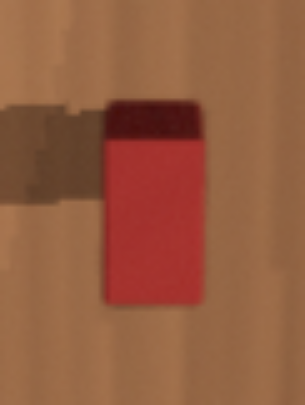

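Request:
jog_arm(
  steps=[
    [[2.5,1.5,50,0,0,0,0],[2.5,1.5,80,0,0,0,0],[2.5,1.5,98,0,0,0,0],[2.5,1.5,106,0,0,0,0],[2.5,1.5,106,0,0,0,120],[2.5,1.5,106,0,0,0,255],[2.5,1.5,106,0,0,0,255],[2.5,1.5,106,0,0,0,255],[2.5,1.5,106,0,0,0,255],[2.5,1.5,106,0,0,0,255],[2.5,1.5,106,0,0,0,255],[2.5,1.5,106,0,0,0,255]],
  ],
  squeeze=70,
)

```text
time_s: 3.15
position: [0.5962, -0.2117, 0.0762]
tcp_rot: [[0.998, -0.068, 0.001], [-0.068, -0.998, 0.0], [0.001, -0.0, -1.0]]
ft_force: [-0.1, 1.6, 6.1]
opening: 0.142
grip_force: 68.6
```

Request:
jog_arm(
  steps=[
    [[0,0,-8,0,0,0,255],[0,0,-20,0,0,0,255],[0,0,-35,0,0,0,255],[0,0,-60,0,0,0,255],[0,0,-95,0,0,0,255],[0,0,-135,0,0,0,255],[0,0,-175,0,0,0,255],[0,0,-215,0,0,0,255],[0,0,-245,0,0,0,255],[0,0,-255,0,0,0,255],[0,0,-255,0,0,0,255],[0,0,-255,0,0,0,255]],
  ],
)

```text
time_s: 4.35
position: [0.5945, -0.2123, 0.3287]
tcp_rot: [[0.998, -0.068, -0.003], [-0.068, -0.998, 0.001], [-0.003, -0.0, -1.0]]
ft_force: [-1.0, -0.4, -2.1]
opening: 0.146
grip_force: 68.5
```

```bash
python3 - <<'E'
from h import *
o=get_obs();print(o['time_s'],o['position'],o['tcp_rot'].round(3),o['ft_force'],o['wrist_torque'],o['opening'],o['qpos'].round(1))
t=capture('top');f=t['frame'];g=cv2.resize(f[172:252,150:230],None,fx=5,fy=5,interpolation=cv2.INTER_CUBIC)
gr=cv2.cvtColor(f,cv2.COLOR_BGR2GRAY)
print(gr[190:216,172:192:1])
w=capture('wrist');o=get_obs();cv2.imwrite('pics/w3.png',w['frame'])
E
```

```text
4.35 [ 0.59452668 -0.21231666  0.32867173] [[ 0.998 -0.068 -0.003]
 [-0.068 -0.998  0.001]
 [-0.003 -0.    -1.   ]] [-1.00262347 -0.39556773 -2.09761961] [-0.01791089  0.01826468  0.07581821] 0.14606053574485606 [ 20.1  20.9  -4.7  87.8   1.8  71.6 -78.8]
[[171 170 170 158 161 161 163 164 164 157 153 164 168 170 159 113 124 140
  154 156]
 [171 170 170 162 164 170 170 169 169 169 166 170 172 171 172 134 130 131
  150 157]
 [169 170 169 170 154 168 169 169 169 169 154 169 171 170 170 159 168 172
  156 155]
 [170 171 171 171 160 168 170 169 167 169 159 167 170 169 169 168 171 170
  171 160]
 [168 171 171 170 166 170 171 168 168 170 165 168 168 168 167 167 168 169
  170 169]
 [167 170 170 169 152 168 171 187 190 191 170 187 190 192 191 190 190 191
  191 192]
 [168 169 169 168 157 165 164 205 205 203 179 217 223 223 224 223 222 222
  222 223]
 [168 168 168 168 169 157 136 160 127  98  94 207 222 223 223 224 223 223
  222 222]
 [169 169 169 169 171 171 120  84  79  79  79 179 218 223 223 223 224 224
  223 222]
 [169 170 171 169 170 193 140  86  80  79  79 155 216 223 224 222 223 223
  223
[... 666 characters left out ...]
 199 174
  216 223]
 [223 216 129 188 198 196 197 198 198 198 197 198 197 197 199 197 183 207
  221 223]
 [223 223 163 184 196 197 197 197 196 196 198 198 200 199 199 188 116 195
  220 224]
 [223 222 208 176 183 192 198 199 200 198 200 199 199 198 189 177 155 215
  223 223]
 [223 223 223 194 148 160 193 198 198 198 198 198 198 195 157 160 199 219
  223 223]
 [223 223 222 222 185 168 177 184 190 198 194 188 187 174 180 202 220 223
  224 223]
 [223 223 223 223 223 210 160 166 166 181 173 158 179 186 219 222 223 223
  222 221]
 [221 222 223 224 222 223 212 210 183 173 183 186 218 223 223 223 223 223
  222 221]
 [221 221 223 223 224 220 222 223 222 223 223 222 222 223 224 223 223 222
  221 222]]
```

Request:
jog_arm(
  steps=[
    [[-2,-40,0,0,0,-0.14,255],[-4,-75,0,0,0,-0.28,255],[-6,-105,0,0,0,-0.42,255],[-8,-130,0,0,0,-0.56,255],[-9,-150,0,0,0,-0.7,255],[-10,-165,0,0,0,-0.84,255],[-11,-180,0,0,0,-0.98,255],[-12,-195,0,0,0,-1.12,255],[-12,-205,0,0,0,-1.26,255],[-12,-213,0,0,0,-1.4,255],[-12,-213,0,0,0,-1.54,255],[-12,-213,0,0,0,-1.68,255]],
  ],
)

```text
time_s: 5.65
position: [0.5974, 0.0013, 0.3284]
tcp_rot: [[-0.048, 0.999, -0.003], [0.999, 0.048, 0.0], [0.0, -0.003, -1.0]]
ft_force: [0.5, 0.1, 0.2]
opening: 0.15
grip_force: 68.6
```

Request:
jog_arm(
  steps=[
    [[20,1,0,0,0,-0.14,255],[45,2,0,0,0,-0.28,255],[70,3,0,0,0,-0.42,255],[95,4,0,0,0,-0.56,255],[120,5,0,0,0,-0.7,255],[145,6,0,0,0,-0.84,255],[165,7,0,0,0,-0.98,255],[185,8,0,0,0,-1.12,255],[200,10,0,0,0,-1.26,255],[213,10,0,0,0,-1.4,255],[213,10,0,0,0,-1.54,255],[213,10,0,0,0,-1.68,255],[213,10,0,0,0,-1.68,255],[213,10,0,0,0,-1.68,255],[213,10,0,0,0,-1.68,255]],
  ],
)

```text
time_s: 7.15
position: [0.5993, 0.2139, 0.3296]
tcp_rot: [[-0.989, -0.147, -0.001], [-0.147, 0.989, -0.0], [0.001, -0.0, -1.0]]
ft_force: [0.0, 0.1, -1.7]
opening: 0.15
grip_force: 68.6
```

```bash
python3 - <<'E'
from h import *
o=get_obs();c=capture('wrist');print(o['time_s'],o['position'],o['tcp_rot'].round(3),o['qpos'].round(1))
cv2.imwrite('pics/w4.png',c['frame'])
R=o['tcp_rot'];M=c['mount'];p=R.T@(np.array([.533,.208,.2])-o['position']);q=M[:3,:3].T@(p-M[:3,3])
print(c['cx']+c['fx']*q[0]/-q[2],c['cy']-c['fy']*q[1]/-q[2])
E
```

```text
7.15 [0.59928696 0.21386192 0.32960873] [[-0.989 -0.147 -0.001]
 [-0.147  0.989 -0.   ]
 [ 0.001 -0.    -1.   ]] [  9.8  28.8 -47.1  85.   21.3  75.6  59.4]
268.0467393339284 97.62341352588972
```

View pics/w4.png

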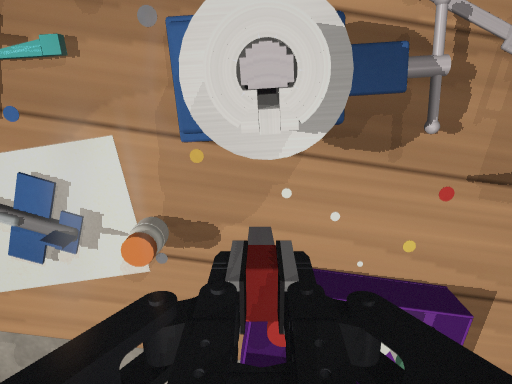

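The wrist view shows the keyway as a dark slot at about (268,97), just below the grey shaft end at (267,65). The key is in hand at (262,270), with its flat side towards the shaft. Now I'll measure the slot.

```bash
python3 - <<'E'
from h import *
c=capture('wrist');o=get_obs()
f=c['frame'];g=cv2.cvtColor(f,cv2.COLOR_BGR2GRAY)
print(g[82:116,250:288])
cv2.imwrite('pics/w5.png',cv2.resize(f[30:140,205:330],None,fx=5,fy=5,interpolation=cv2.INTER_CUBIC))
for u,v in((258,89),(279,89),(258,108),(279,108),(268,98)): print(u,v,onz(c,u,v,.2,o).round(4))
E
```

```text
[[178 178 179 ... 178 178 151]
 [178 179 178 ... 177 177 107]
 [179 178 178 ... 175 176 105]
 ...
 [200 200 199 ... 201 202 203]
 [200 200 200 ... 202 202 201]
 [201 201 200 ... 203 204 204]]
258 89 [0.5281 0.1997 0.2   ]
279 89 [0.5258 0.2153 0.2   ]
258 108 [0.5418 0.2017 0.2   ]
279 108 [0.5395 0.2176 0.2   ]
268 98 [0.5334 0.2082 0.2   ]
```

View pics/w5.png

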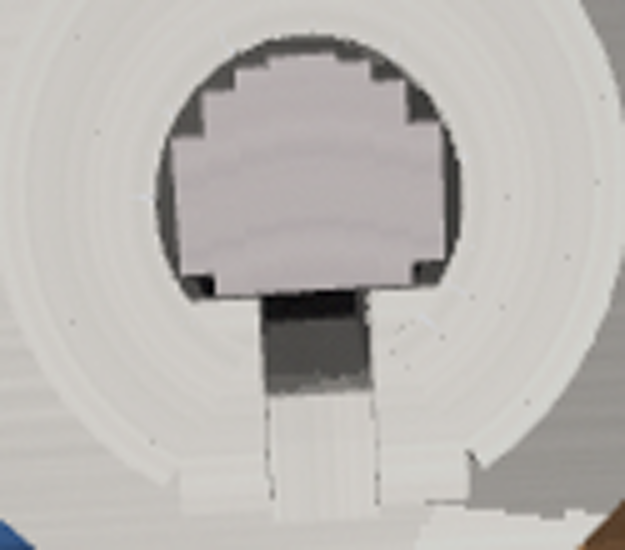

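The slot corners in the crop give a mouth centre at pixel (268.3,98), about (0.533,0.208) in world, with its outward axis at yaw 11.3°. Next I'll measure the tip in the same image.

```bash
python3 - <<'E'
from h import *
o=get_obs();c=capture('wrist');f=c['frame']
R=o['tcp_rot'];M=c['mount']
def proj(p):
    q=M[:3,:3].T@(np.array(p)-M[:3,3]);return np.round([c['cx']+c['fx']*q[0]/-q[2],c['cy']-c['fy']*q[1]/-q[2]],1)
for n,p in dict(tipflatL=(.0088,-.005,.066),tipflatR=(.0088,.005,.066),tipL3=(.0088,-.007,.063),headflatbotL=(.0088,-.007,0),headtopL=(.0088,-.007,-.024),headtopbackL=(-.0152,-.007,-.024)).items(): print(n,proj(p))
x0,y0=225,210
g=f[y0:y0+120,x0:x0+80]
cv2.imwrite('pics/w6.png',cv2.resize(g,None,fx=5,fy=5,interpolation=cv2.INTER_CUBIC))
print(o['position'],f.mean(2)[222:250,260].round())
E
```

```text
tipflatL [255.1 195.4]
tipflatR [271.  195.4]
tipL3 [251.8 196.8]
headflatbotL [248.  239.7]
headtopL [245.6 266.3]
headtopbackL [246.4 319.9]
[0.59932573 0.21408015 0.33003904] [121. 121. 120. 119. 103.  66.  67.  64.  65.  65.  66.  66.  66.  66.
  66.  66.  65.  66.  67.  66.  66.  65.  64.  38.  32.  35.  35.  37.]
```

View pics/w6.png

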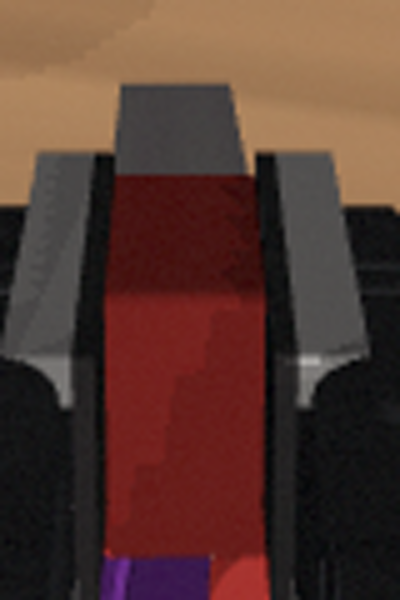

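The key has tilted in the grip: the tip's flat edge is at row 227, where about 196 was expected. I'll fit the pitch from the four visible edge rows (227, 245.4, 268.4, 321).

```bash
cat > fit.py <<'E'
from h import *
from scipy.optimize import least_squares
c=capture('wrist');M=c['mount']
def proj(p):
    q=M[:3,:3].T@(np.array(p)-M[:3,3]);return np.array([c['cx']+c['fx']*q[0]/-q[2],c['cy']-c['fy']*q[1]/-q[2]])
# key-plane points (a=toward flat = +tool x when upright, d=down) from key_grip
P=dict(tip=(.0065,.078),hb=(.0065,.012),ht=(.0065,-.012),hk=(-.0175,-.012))
def loc(s,a,d):
    th,x,z=s;return np.array([x+a*np.cos(th)-d*np.sin(th),0,z+a*np.sin(th)+d*np.cos(th)])
def fit(obs):
    r=least_squares(lambda s:[proj(loc(s,*P[k]))[1]-v for k,v in obs.items()]+[(s[2]+.012)/.002],[0.1,.002,-.012],x_scale=[.1,.01,.01])
    return r.x,r.fun
E
python3 - <<'E'
from fit import *
s,e=fit(dict(tip=227,hb=245.4,ht=268.4,hk=321.2));print(s,np.degrees(s[0]),e.round(2))
t=loc(s,0,.078);print('tip tool',t)
e_,d=None,None
o=get_obs();R=o['tcp_rot']
for w in(14.,): print('L/R cols of tip',[proj(t+[0,y,0])[0].round(1) for y in(-.005,.005,-.007,.007)])
E
```

```text
[ 0.21802674 -0.00195557 -0.0087996 ] 12.492011819612832 [-1.87  4.16 -4.12  1.83  1.6 ]
tip tool [-0.01882725  0.          0.06735384]
L/R cols of tip [np.float64(255.3), np.float64(270.6), np.float64(252.3), np.float64(273.6)]
```

```bash
python3 - <<'E'
from fit import *
ob=dict(tip=227,hb=245.4,ht=268.4,hk=321.2)
W=dict(hb=26.6,ht=31.7,hk=32.2)
def w(s,k):
    p=loc(s,*P[k]);return proj(p+[0,.007,0])[0]-proj(p-[0,.007,0])[0]
for use in (0,1):
    r=least_squares(lambda s:[proj(loc(s,*P[k]))[1]-v for k,v in ob.items()]+use*[w(s,k)-v for k,v in W.items()],[0.1,.002,-.012],x_scale=[.1,.01,.01])
    s=r.x;print(s,np.degrees(s[0]),r.fun.round(2),'tip',loc(s,0,.078),{k:w(s,k).round(1) for k in P})
# where the pads' tips should be
for p in((.011,-.0075,0),(.011,.0075,0),(.011,-.007,-.03)): print(p,proj(p))
E
```

```text
[ 0.20788859 -0.0046711  -0.0042493 ] 11.911138949252246 [-1.84  4.82 -3.29  0.29] tip [-0.02076986  0.          0.07207127] {'tip': np.float64(20.9), 'hb': np.float64(29.2), 'ht': np.float64(34.2), 'hk': np.float64(33.7)}
[ 0.19746048 -0.00752546  0.00051629] 11.313652147827026 [-1.78  5.5  -2.46 -1.18  1.73  1.23  0.2 ] tip [-0.02282749  0.          0.07700059] {'tip': np.float64(20.5), 'hb': np.float64(28.3), 'ht': np.float64(32.9), 'hk': np.float64(32.4)}
(0.011, -0.0075, 0) [246.79830649 235.11539485]
(0.011, 0.0075, 0) [280.55142958 235.12710225]
(0.011, -0.007, -0.03) [244.81252408 269.09788125]
```

The misfit suggests I read the facing wrong: perspective made the slope look flat. The sloped, overhung side probably faces tool +x. I'll test that by refitting with the slope on +x.

```bash
python3 - <<'E'
from fit import *
ob=dict(tip=227,hb=245.4,ht=268.4,hk=321.2)
P=dict(tip=(.0015,.078),hb=(.0175,.012),ht=(.0175,-.012),hk=(-.0065,-.012))
def w(s,k):
    p=loc(s,*P[k]);return proj(p+[0,.007,0])[0]-proj(p-[0,.007,0])[0]
W=dict(hb=28,ht=31.7,hk=32.2)
r=least_squares(lambda s:[proj(loc(s,*P[k]))[1]-v for k,v in ob.items()],[0.,-.006,-.012],x_scale=[.1,.01,.01])
s=r.x;print(s,np.degrees(s[0]),r.fun.round(2),'tip',loc(s,0,.078),{k:w(s,k).round(1) for k in P})
print('cols center', {k:proj(loc(s,*P[k]))[0].round(1) for k in P})
o=get_obs();print(o['position'],o['tcp_rot'].round(4))
print('keyway', onz(c,268.3,98,.2,o), 'in tool', o['tcp_rot'].T@(onz(c,268.3,98,.2,o)-o['position']))
E
```

```text
[ 0.03748832 -0.01364299 -0.00661265] 2.1479227716791756 [ 0.24 -0.59  0.48 -0.12] tip [-0.01656639  0.          0.07133255] {'tip': np.float64(21.1), 'hb': np.float64(29.9), 'ht': np.float64(35.0), 'hk': np.float64(33.5)}
cols center {'tip': np.float64(262.9), 'hb': np.float64(263.6), 'ht': np.float64(263.9), 'hk': np.float64(263.8)}
[0.59936626 0.21421042 0.33034755] [[-9.888e-01 -1.491e-01  2.000e-04]
 [-1.491e-01  9.888e-01 -2.000e-04]
 [-2.000e-04 -2.000e-04 -1.000e+00]]
keyway [0.53350964 0.20848065 0.2       ] in tool [0.06599661 0.0041778  0.13033573]
```

Confirmed: sub-pixel fit with the slope towards tool +x and only about 2° of tilt. So the key has to turn back by 177°, which puts its slope towards the rim, ending above the keyway.

Request:
jog_arm(
  steps=[
    [[5,1,0,0,0,0.14,255],[10,1,0,0,0,0.28,255],[15,2,0,0,0,0.42,255],[20,2,0,0,0,0.56,255],[25,3,0,0,0,0.7,255],[30,3,0,0,0,0.84,255],[35,4,0,0,0,0.98,255],[40,4,0,0,0,1.12,255],[45,5,0,0,0,1.26,255],[49.5,5,0,0,0,1.4,255],[49.5,5,0,0,0,1.547,255]],
  ],
)

```text
time_s: 8.55
position: [0.5491, 0.212, 0.3306]
tcp_rot: [[-0.168, 0.986, 0.0], [0.986, 0.168, -0.0], [-0.0, 0.0, -1.0]]
ft_force: [-0.5, 0.3, -1.4]
opening: 0.146
grip_force: 68.6
```

Request:
jog_arm(
  steps=[
    [[0,0,0,0,0,0.14,255],[0,0,0,0,0,0.28,255],[0,0,0,0,0,0.42,255],[0,0,0,0,0,0.56,255],[0,0,0,0,0,0.7,255],[0,0,0,0,0,0.84,255],[0,0,0,0,0,0.98,255],[0,0,0,0,0,1.12,255],[0,0,0,0,0,1.26,255],[0,0,0,0,0,1.4,255],[0,0,0,0,0,1.547,255],[0,0,0,0,0,1.547,255],[0,0,0,0,0,1.547,255],[0,0,0,0,0,1.547,255]],
  ],
)

```text
time_s: 9.95
position: [0.5497, 0.2119, 0.3303]
tcp_rot: [[0.98, 0.199, 0.0], [0.199, -0.98, 0.0], [0.0, -0.0, -1.0]]
ft_force: [-0.3, 0.2, -0.9]
opening: 0.146
grip_force: 68.6
```

```bash
python3 - <<'E'
from h import *
o=get_obs();c=capture('wrist');s=capture('scene');t=capture('top')
print(o['time_s'],o['position'],o['tcp_rot'].round(4),o['ft_force'],o['qpos'].round(1))
R=o['tcp_rot'];M=c['mount']
def ps(cam,p):
    q=np.array(cam['attitude']).T@(np.array(p)-cam['eye']);return np.array([cam['cx']+cam['fx']*q[0]/-q[2],cam['cy']-cam['fy']*q[1]/-q[2]])
k=[.5335,.2085,.2];print(ps(s,k))
u,v=ps(s,k).astype(int)
a=cv2.resize(s['frame'][v-50:v+30,u-40:u+40],(400,400),interpolation=cv2.INTER_CUBIC);print(u-40,v-50)
b=cv2.resize(c['frame'][130:250,200:320],(400,400),interpolation=cv2.INTER_CUBIC)
cv2.imwrite('pics/w7.png',np.hstack([a,b]));cv2.imwrite('pics/w7raw.png',c['frame'])
E
```

```text
9.95 [0.54965208 0.21185271 0.3303083 ] [[ 9.800e-01  1.989e-01  1.000e-04]
 [ 1.989e-01 -9.800e-01  1.000e-04]
 [ 1.000e-04 -0.000e+00 -1.000e+00]] [-0.30227674  0.19310744 -0.85295784] [ -11.1   17.3  -16.7   93.1    5.2   70.3 -107.3]
[296.61432705 140.87700965]
256 90
```

View pics/w7.png

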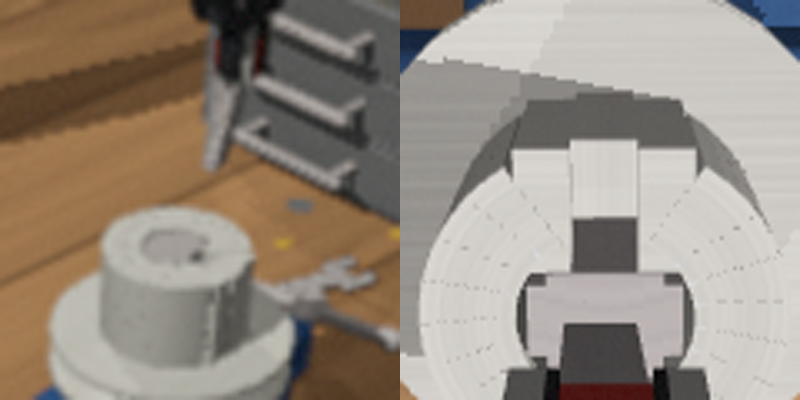

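```bash
python3 - <<'E'
from h import *
o=get_obs();c=capture('wrist');s=capture('scene')
R=o['tcp_rot'];p0=o['position']
kw=onz(c,261.35,203.5,.2,o);print('keyway',kw,'tool',R.T@(kw-p0))
print('mouth width mm',np.linalg.norm(onz(c,261.35,195.4,.2,o)-onz(c,261.35,211.6,.2,o))*1e3,'slot',np.linalg.norm(onz(c,251.6,203,.2,o)-onz(c,271.1,203,.2,o))*1e3)
e=tri([ray(c,261.05,226.9,o),ray(s,299,123.3)]);print('tip edge tri',e,'tool',R.T@(e-p0))
for z in(.256,.259,.262,.265): 
    q=onz(c,261.05,226.9,z,o);print(z,(R.T@(q-p0)*1e3).round(1))
# shank left/right edges of scene: silhouette check of verticality, gray rows
g=cv2.cvtColor(s['frame'],cv2.COLOR_BGR2GRAY);print(g[108:127,292:306])
E
```

```text
keyway [0.53397745 0.20757192 0.2       ] tool [-0.01624896  0.00095429  0.13026203]
mouth width mm 14.204432952466654 slot 16.181143301339315
tip edge tri [0.5390186  0.20846554 0.26486763] tool [-0.01113049  0.00107278  0.06539441]
0.256 [-13.8   0.8  74.3]
0.259 [-12.5   0.8  71.3]
0.262 [-11.3   0.8  68.3]
0.265 [-10.    0.8  65.3]
[[ 81  84  82  92 102 109 127 142 145 134 102  97  77  81]
 [ 89 102 102 111 121 111 124 136 148 148 119  80  70  83]
 [113 127 128 125 115 106 129 138 145 146 115  76  69  85]
 [127 128 125 120 102 105 128 137 141 136 104  66  75  89]
 [125 125 123 118 104 109 136 153 156 136  96  66  77  90]
 [121 123 123 121 113 115 138 157 154 127  78  68  84  91]
 [127 127 127 124 120 124 134 144 138 109  68  74  95 104]
 [127 127 128 127 131 129 139 156 146  94  81 113 125 131]
 [129 128 131 130 129 131 144 166 145  84 102 151 157 138]
 [130 130 130 129 128 127 138 148 118  75  89 136 159 158]
 [129 130 128 126 124 127 132 131 104  68  77 105 123 131]
 [128 124 122 122 125 130 136 123  94  69  91 106  95  99]
 [123 123 124 123 127 139 147 117  74  78 106 111 105  99]
 [123 123 122 122 134 155 150 113  69  84 111 111 111 110]
 [123 121 121 123 137 161 154 107  78  96 109 107 106 102]
 [122 121 119 121 128 141 139 108 102 112 105  98  95  98]
 [120 118 118 119 120 120 113 108 109 106 101 102 107 116]
 [120 121 120 119 117 113 108 105 104 108 118 125 123 124]
 [119 120 117 115 108 103  99 108 116 126 131 134 134 124]]
```

The tip is about 62 mm above the mouth and lined up in y, and the flat is about 4 mm off the shaft flat. I'll shift −2.8 mm in x and descend with force checks.

Request:
jog_arm(
  steps=[
    [[-2.8,0,15,0,0,0,255],[-2.8,0,35,0,0,0,255],[-2.8,0,50,0,0,0,255],[-2.8,0,56,0,0,0,255],[-2.8,0,58,0,0,0,255],[-2.8,0,60,0,0,0,255],[-2.8,0,62,0,0,0,255],[-2.8,0,63,0,0,0,255]],
  ],
)

```text
time_s: 11.0
position: [0.5472, 0.2113, 0.2677]
tcp_rot: [[0.981, 0.196, 0.001], [0.196, -0.981, 0.0], [0.001, -0.0, -1.0]]
ft_force: [0.3, 0.2, -1.7]
opening: 0.147
grip_force: 68.6
```

Request:
jog_arm(
  steps=[
    [[0,0,1,0,0,0,255],[0,0,2,0,0,0,255],[0,0,3,0,0,0,255]],
  ],
)

```text
time_s: 11.3
position: [0.547, 0.2112, 0.2643]
tcp_rot: [[0.981, 0.196, 0.0], [0.196, -0.981, -0.0], [0.0, 0.0, -1.0]]
ft_force: [-0.3, 1.0, -0.6]
opening: 0.15
grip_force: 68.6
```

Request:
jog_arm(
  steps=[
    [[0,0,1,0,0,0,255],[0,0,2,0,0,0,255],[0,0,3,0,0,0,255],[0,0,4,0,0,0,255]],
  ],
)

```text
time_s: 11.7
position: [0.5469, 0.2112, 0.2602]
tcp_rot: [[0.981, 0.196, -0.0], [0.196, -0.981, -0.0], [-0.0, 0.0, -1.0]]
ft_force: [0.2, -0.0, -1.8]
opening: 0.144
grip_force: 68.6
```

Request:
jog_arm(
  steps=[
    [[0,0,1,0,0,0,255],[0,0,2,0,0,0,255],[0,0,3,0,0,0,255],[0,0,4,0,0,0,255]],
  ],
)

```text
time_s: 12.1
position: [0.5469, 0.2112, 0.2562]
tcp_rot: [[0.981, 0.196, -0.0], [0.196, -0.981, -0.0], [-0.0, 0.0, -1.0]]
ft_force: [0.4, -0.2, -1.1]
opening: 0.15
grip_force: 68.6
```

Request:
jog_arm(
  steps=[
    [[0,0,1.5,0,0,0,255],[0,0,3,0,0,0,255],[0,0,4.5,0,0,0,255],[0,0,6,0,0,0,255]],
  ],
)

```text
time_s: 12.5
position: [0.5469, 0.2112, 0.2501]
tcp_rot: [[0.981, 0.196, -0.0], [0.196, -0.981, -0.0], [-0.0, 0.0, -1.0]]
ft_force: [-0.2, -0.1, -2.3]
opening: 0.149
grip_force: 68.6
```

Request:
jog_arm(
  steps=[
    [[0,0,1.5,0,0,0,255],[0,0,3,0,0,0,255],[0,0,4,0,0,0,255],[0,0,4,0,0,0,255]],
  ],
)

```text
time_s: 12.9
position: [0.5468, 0.2112, 0.246]
tcp_rot: [[0.981, 0.196, -0.001], [0.196, -0.981, -0.0], [-0.001, 0.0, -1.0]]
ft_force: [-0.7, 0.3, -1.3]
opening: 0.144
grip_force: 68.6
```

```bash
python3 - <<'E'
from h import *
o=get_obs();c=capture('wrist');s=capture('scene')
print(o['time_s'],o['position'],o['ft_force'],o['wrist_torque'])
a=cv2.resize(s['frame'][90:170,256:336],(400,400),interpolation=cv2.INTER_CUBIC)
b=cv2.resize(c['frame'][180:330,190:340],(400,400),interpolation=cv2.INTER_CUBIC)
cv2.imwrite('pics/w8.png',np.hstack([a,b]))
E
```

```text
12.9 [0.54676434 0.21115856 0.2460442 ] [-0.71335625  0.2890473  -1.26433873] [-0.01349029  0.06634991  0.00037711]
```

View pics/w8.png

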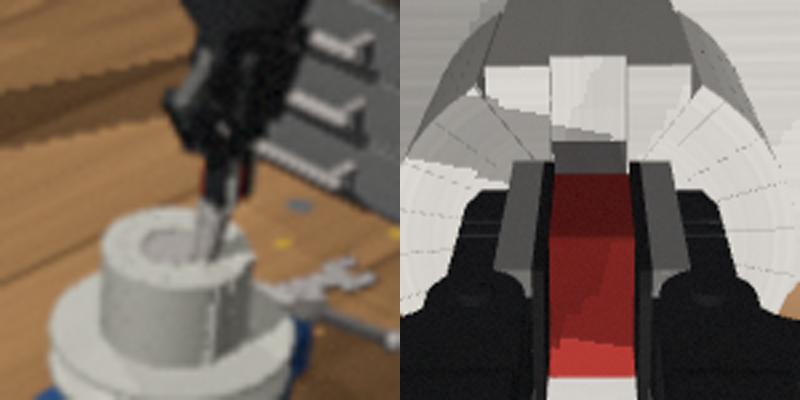

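The key has entered the keyway: the shank goes into the mouth in the scene panel at (210,255). I'll keep going down, easing towards the shaft flat.

Request:
jog_arm(
  steps=[
    [[-0.2,0,1,0,0,0,255],[-0.4,0,2,0,0,0,255],[-0.6,0,3,0,0,0,255],[-0.8,0,4,0,0,0,255]],
  ],
)

```text
time_s: 13.4
position: [0.5461, 0.211, 0.2422]
tcp_rot: [[0.981, 0.196, -0.0], [0.196, -0.981, -0.0], [-0.0, 0.0, -1.0]]
ft_force: [-1.1, 0.4, 0.0]
opening: 0.14
grip_force: 68.6
```

Request:
jog_arm(
  steps=[
    [[0,0,1,0,0,0,255],[0,0,2,0,0,0,255],[0,0,3,0,0,0,255]],
  ],
)

```text
time_s: 13.7
position: [0.5458, 0.211, 0.2392]
tcp_rot: [[0.98, 0.197, -0.001], [0.197, -0.98, -0.0], [-0.001, 0.0, -1.0]]
ft_force: [-2.6, -0.2, 1.7]
opening: 0.153
grip_force: 68.8
```

Request:
jog_arm(
  steps=[
    [[0,0,1,0,0,0,255],[0,0,2,0,0,0,255],[0,0,3,0,0,0,255]],
  ],
)

```text
time_s: 14.0
position: [0.5455, 0.211, 0.2362]
tcp_rot: [[0.98, 0.197, -0.001], [0.197, -0.98, -0.0], [-0.001, 0.0, -1.0]]
ft_force: [-5.0, -0.7, 4.0]
opening: 0.146
grip_force: 69.1
```

Request:
jog_arm(
  steps=[
    [[-0.5,0,0,0,0,0,255],[-1,0,0,0,0,0,255],[-1,0,0,0,0,0,255]],
  ],
)

```text
time_s: 14.3
position: [0.5452, 0.2109, 0.2361]
tcp_rot: [[0.981, 0.196, 0.0], [0.196, -0.981, 0.0], [0.0, -0.0, -1.0]]
ft_force: [-3.1, -0.1, 0.0]
opening: 0.147
grip_force: 68.9
```

Request:
jog_arm(
  steps=[
    [[-0.7,0,1,0,0,0,255],[-1.3,0,2,0,0,0,255],[-1.3,0,3,0,0,0,255]],
  ],
)

```text
time_s: 14.6
position: [0.5444, 0.2105, 0.2332]
tcp_rot: [[0.981, 0.196, 0.001], [0.196, -0.981, 0.0], [0.001, 0.0, -1.0]]
ft_force: [-1.2, 0.3, -0.4]
opening: 0.151
grip_force: 68.8
```

The key is deep and nearly unloaded, so I'll release it and then push from above with the fingers shut.

Request:
jog_arm(
  steps=[
    [[0,0,0,0,0,0,205],[0,0,0,0,0,0,190],[0,0,0,0,0,0,170],[0,0,0,0,0,0,140],[0,0,0,0,0,0,120],[0,0,0,0,0,0,120],[0,0,0,0,0,0,120]],
  ],
)

```text
time_s: 15.3
position: [0.5439, 0.2106, 0.2333]
tcp_rot: [[0.981, 0.196, 0.0], [0.196, -0.981, 0.0], [0.0, 0.0, -1.0]]
ft_force: [1.1, -0.1, -0.1]
opening: 0.531
grip_force: 0.0
```

```bash
python3 - <<'E'
from h import *
o=get_obs();c=capture('wrist');f=c['frame'];print(o['position'],o['ft_force'],o['opening'])
H,S,V=cv2.split(cv2.cvtColor(f,cv2.COLOR_BGR2HSV))
m=(((H<6)|(H>174))&(S>150)&(V>40)).astype(np.uint8);m[:,:200]=0;m[:,320:]=0
n,l,st,ce=cv2.connectedComponentsWithStats(m);i=1+np.argmax(st[1:,4]);print(st[i],ce[i])
k=l==i
for y in range(st[i,1],st[i,1]+st[i,3],4):
    xs=np.nonzero(k[y])[0];print(y,xs.min(),xs.max(),int(V[y][k[y]].mean()),end='; ')
E
```

```text
[0.5439334  0.21060808 0.23328165] [ 1.10270536 -0.13085343 -0.0694899 ] 0.531042059682759
[ 249  240   32   71 2197] [264.47746928 275.40373236]
240 252 276 81; 244 250 278 75; 248 250 278 76; 252 249 279 75; 256 249 279 76; 260 249 280 76; 264 249 280 116; 268 249 280 122; 272 249 280 122; 276 249 280 121; 280 249 280 121; 284 249 280 120; 288 249 280 154; 292 250 280 177; 296 250 280 178; 300 250 280 178; 304 250 280 177; 308 250 280 177;
```

Request:
jog_arm(
  steps=[
    [[0,0,-5,0,0,0,120],[0,0,-15,0,0,0,120],[0,0,-30,0,0,0,120],[0,0,-50,0,0,0,120],[0,0,-70,0,0,0,120],[0,0,-80,0,0,0,120],[0,0,-80,0,0,0,255],[0,0,-80,0,0,0,255]],
  ],
)

```text
time_s: 16.15
position: [0.5437, 0.2105, 0.3131]
tcp_rot: [[0.981, 0.196, -0.0], [0.196, -0.981, -0.0], [-0.0, 0.0, -1.0]]
ft_force: [-0.3, 0.4, 0.2]
opening: 0.198
grip_force: 0.0
```

```bash
cat > look.py <<'E'
from h import *
def red(c,roi):
    f=c['frame'];H,S,V=cv2.split(cv2.cvtColor(f,cv2.COLOR_BGR2HSV))
    m=(((H<6)|(H>174))&(S>150)&(V>40)).astype(np.uint8);q=np.zeros_like(m);x0,y0,x1,y1=roi;q[y0:y1,x0:x1]=m[y0:y1,x0:x1]
    n,l,st,ce=cv2.connectedComponentsWithStats(q);i=1+np.argmax(st[1:,4]);return st[i],ce[i],l==i,V
E
python3 - <<'E'
from look import *
o=get_obs();c=capture('wrist');s=capture('scene');print(o['time_s'],o['position'],o['ft_force'],o['opening'])
st,ce,k,V=red(c,(200,100,330,384));print(st,ce)
for y in range(st[1],st[1]+st[3],3):
    xs=np.nonzero(k[y])[0];print(y,xs.min(),xs.max(),int(V[y][k[y]].mean()),end='; ')
st2,ce2,k2,_=red(s,(270,90,330,150));print('\nscene',st2,ce2)
a=tri([ray(c,*ce,o),ray(s,*ce2)]);print('head centroid',a)
E
```

```text
16.15 [0.54370788 0.21045187 0.31310643] [-0.31325814  0.4035443   0.24356766] 0.1983393911574721
[253 192  21  43 863] [263.27809965 213.13904983]
192 260 271 74; 195 254 272 74; 198 254 273 76; 201 253 273 85; 204 253 273 173; 207 253 273 173; 210 253 273 173; 213 254 273 176; 216 254 273 175; 219 254 273 176; 222 254 273 176; 225 254 273 176; 228 254 273 176; 231 254 273 176; 234 254 273 176; 
scene [294 128   8  10  52] [297.61538462 132.09615385]
head centroid [0.53772956 0.20662247 0.23421315]
```

```bash
python3 - <<'E'
from look import *
o=get_obs();c=capture('wrist')
for z in(.244,.248,.252):
    a=onz(c,263.3,202.3,z,o);b=onz(c,263.3,234.9,z,o);w=onz(c,253,218,z,o)-onz(c,273.9,218,z,o)
    f=onz(c,263.3,191.5,z-.024,o)
    print(z,'len',np.linalg.norm(a-b),'w',np.linalg.norm(w),'tool front,back,bottomfront',[(o['tcp_rot'].T@(q-o['position'])*1e3).round(1) for q in(a,b,f)])
E
```

```text
0.244 len 0.022689665247695327 w 0.013565416602157784 tool front,back,bottomfront [array([ 5.7,  2.2, 68.2]), array([-17. ,   2.3,  68.3]), array([ 5.7,  2.3, 92.2])]
0.248 len 0.02225621338519444 w 0.013306269760297596 tool front,back,bottomfront [array([ 7.1,  2.2, 64.2]), array([-15.2,   2.2,  64.3]), array([ 6.9,  2.3, 88.2])]
0.252 len 0.021822761522693655 w 0.013047122918437435 tool front,back,bottomfront [array([ 8.4,  2.2, 60.2]), array([-13.4,   2.2,  60.3]), array([ 8.1,  2.3, 84.2])]
```

Request:
jog_arm(
  steps=[
    [[-4,1,15,0,0,0,255],[-8,2,35,0,0,0,255],[-8,2,48,0,0,0,255],[-8,2,54,0,0,0,255],[-8,2,56,0,0,0,255],[-8,2,56,0,0,0,255],[-8,2,56,0,0,0,255]],
  ],
)

```text
time_s: 17.0
position: [0.5369, 0.2073, 0.2579]
tcp_rot: [[0.981, 0.196, 0.001], [0.196, -0.981, 0.0], [0.001, -0.0, -1.0]]
ft_force: [0.1, 0.8, 0.5]
opening: 0.002
grip_force: 0.0
```

Request:
jog_arm(
  steps=[
    [[0,0,1,0,0,0,255],[0,0,2,0,0,0,255],[0,0,2,0,0,0,255]],
  ],
)

```text
time_s: 17.3
position: [0.5365, 0.2071, 0.2553]
tcp_rot: [[0.981, 0.196, 0.0], [0.196, -0.981, -0.0], [0.0, 0.0, -1.0]]
ft_force: [-0.8, -0.3, -1.3]
opening: -0.006
grip_force: 0.0
```

Request:
jog_arm(
  steps=[
    [[0,0,1,0,0,0,255],[0,0,2,0,0,0,255],[0,0,2,0,0,0,255]],
  ],
)

```text
time_s: 17.6
position: [0.5364, 0.207, 0.2531]
tcp_rot: [[0.981, 0.196, -0.0], [0.196, -0.981, -0.0], [-0.0, 0.0, -1.0]]
ft_force: [0.3, -0.2, -0.8]
opening: 0.004
grip_force: 0.0
```

Request:
jog_arm(
  steps=[
    [[0,0,1,0,0,0,255],[0,0,2,0,0,0,255],[0,0,2,0,0,0,255]],
  ],
)

```text
time_s: 17.9
position: [0.5364, 0.207, 0.251]
tcp_rot: [[0.981, 0.196, -0.0], [0.196, -0.981, -0.0], [-0.0, 0.0, -1.0]]
ft_force: [0.8, -0.6, -1.0]
opening: 0.006
grip_force: 0.0
```

Request:
jog_arm(
  steps=[
    [[0,0,0.7,0,0,0,255],[0,0,1.5,0,0,0,255],[0,0,1.5,0,0,0,255]],
  ],
)

```text
time_s: 18.2
position: [0.5364, 0.207, 0.2496]
tcp_rot: [[0.981, 0.196, -0.0], [0.196, -0.981, -0.0], [-0.0, 0.0, -1.0]]
ft_force: [-0.5, -0.5, -0.2]
opening: -0.003
grip_force: 0.0
```

Request:
jog_arm(
  steps=[
    [[0,0,0.5,0,0,0,255],[0,0,1,0,0,0,255],[0,0,1,0,0,0,255]],
  ],
)

```text
time_s: 18.5
position: [0.5364, 0.207, 0.2487]
tcp_rot: [[0.981, 0.196, -0.0], [0.196, -0.981, -0.0], [-0.0, 0.0, -1.0]]
ft_force: [-0.1, -0.1, -0.5]
opening: 0.002
grip_force: 0.0
```

Request:
jog_arm(
  steps=[
    [[0,0,0.5,0,0,0,255],[0,0,1,0,0,0,255],[0,0,1,0,0,0,255]],
  ],
)

```text
time_s: 18.8
position: [0.5364, 0.207, 0.2477]
tcp_rot: [[0.981, 0.196, -0.0], [0.196, -0.981, -0.0], [-0.0, 0.0, -1.0]]
ft_force: [0.1, 0.1, -0.2]
opening: 0.0
grip_force: 0.0
```

Request:
jog_arm(
  steps=[
    [[0,0,0.5,0,0,0,255],[0,0,1,0,0,0,255],[0,0,1,0,0,0,255]],
  ],
)

```text
time_s: 19.1
position: [0.5364, 0.207, 0.2467]
tcp_rot: [[0.981, 0.196, -0.0], [0.196, -0.981, -0.0], [-0.0, 0.0, -1.0]]
ft_force: [-0.3, -0.6, -0.1]
opening: 0.002
grip_force: 0.0
```

Request:
jog_arm(
  steps=[
    [[0,0,0.5,0,0,0,255],[0,0,1,0,0,0,255],[0,0,1,0,0,0,255]],
  ],
)

```text
time_s: 19.4
position: [0.5365, 0.207, 0.2458]
tcp_rot: [[0.981, 0.196, -0.0], [0.196, -0.981, -0.0], [-0.0, 0.0, -1.0]]
ft_force: [0.7, -0.1, 0.0]
opening: 0.004
grip_force: 0.0
```

Request:
jog_arm(
  steps=[
    [[0,0,0.5,0,0,0,255],[0,0,1,0,0,0,255],[0,0,1,0,0,0,255]],
  ],
)

```text
time_s: 19.7
position: [0.5365, 0.2073, 0.2452]
tcp_rot: [[0.98, 0.197, 0.0], [0.197, -0.98, 0.0], [0.0, -0.0, -1.0]]
ft_force: [-1.1, -0.2, 3.9]
opening: -0.001
grip_force: 2.0
```

Request:
jog_arm(
  steps=[
    [[0,0,0.5,0,0,0,255],[0,0,1,0,0,0,255],[0,0,1,0,0,0,255]],
  ],
)

```text
time_s: 20.0
position: [0.5365, 0.2073, 0.2444]
tcp_rot: [[0.98, 0.197, 0.0], [0.197, -0.98, 0.0], [0.001, -0.0, -1.0]]
ft_force: [-2.7, -0.6, 6.2]
opening: -0.001
grip_force: 3.1
```

```bash
python3 - <<'E'
from look import *
s=capture('scene');st,ce,k,V=red(s,(270,90,330,150));print(st,ce)
z=[]
for i in range(3):
    o=get_obs();z.append(o['ft_force']);capture('scene')
print(np.array(z).round(2),o['position'])
E
```

```text
[294 130   8   8  39] [297.69230769 133.28205128]
[[-2.06 -0.59  5.48]
 [-1.93 -0.1   6.68]
 [-2.41 -0.3   5.83]] [0.53650642 0.20734932 0.24444236]
```

Contact is at z≈0.245 and the force has started to rise. I'll continue in small pushes.

Request:
jog_arm(
  steps=[
    [[0,0,0.5,0,0,0,255],[0,0,1,0,0,0,255],[0,0,1,0,0,0,255],[0,0,1,0,0,0,255]],
  ],
)

```text
time_s: 20.6
position: [0.5366, 0.2074, 0.2439]
tcp_rot: [[0.98, 0.197, 0.001], [0.197, -0.98, 0.0], [0.001, -0.0, -1.0]]
ft_force: [-2.8, -0.7, 8.9]
opening: -0.002
grip_force: 4.3
```

Request:
jog_arm(
  steps=[
    [[0,0,0.25,0,0,0,255],[0,0,0.5,0,0,0,255],[0,0,0.5,0,0,0,255],[0,0,0.5,0,0,0,255]],
  ],
)

```text
time_s: 21.0
position: [0.5366, 0.2075, 0.2437]
tcp_rot: [[0.98, 0.197, 0.001], [0.197, -0.98, 0.0], [0.001, -0.0, -1.0]]
ft_force: [-4.1, -1.5, 9.8]
opening: 0.003
grip_force: 5.1
```

Request:
jog_arm(
  steps=[
    [[0,0,0.5,0,0,0,255],[0,0,1,0,0,0,255],[0,0,1,0,0,0,255],[0,0,1,0,0,0,255]],
  ],
)

```text
time_s: 21.4
position: [0.5366, 0.2076, 0.2431]
tcp_rot: [[0.98, 0.197, 0.001], [0.197, -0.98, 0.001], [0.001, -0.0, -1.0]]
ft_force: [-3.3, -0.9, 12.2]
opening: -0.002
grip_force: 6.1
```

Request:
jog_arm(
  steps=[
    [[0,0,0.5,0,0,0,255],[0,0,1,0,0,0,255],[0,0,1,0,0,0,255],[0,0,1,0,0,0,255]],
  ],
)

```text
time_s: 21.8
position: [0.5366, 0.2076, 0.2425]
tcp_rot: [[0.98, 0.197, 0.002], [0.197, -0.98, 0.001], [0.002, -0.0, -1.0]]
ft_force: [-5.1, -1.6, 14.9]
opening: -0.001
grip_force: 7.3
```

```bash
python3 - <<'E'
from look import *
z=[]
for i in range(3):
    o=get_obs();z.append(o['ft_force']);c=capture('wrist')
print(np.array(z).round(2),o['position'],o['time_s'])
st,ce,k,V=red(c,(200,100,330,384));print(st,ce)
s=capture('scene');st,ce,k,V=red(s,(270,90,330,150));print(st,ce)
E
```

```text
[[-5.13 -1.57 14.9 ]
 [-5.2  -1.13 13.92]
 [-5.93 -1.34 14.  ]] [0.53662642 0.20761501 0.24251772] 21.9
[245 216  31  28 712] [259.82303371 228.18820225]
[294 131   8   7  38] [297.89473684 133.86842105]
```

Request:
jog_arm(
  steps=[
    [[0,0,0.5,0,0,0,255],[0,0,1,0,0,0,255],[0,0,1,0,0,0,255],[0,0,1,0,0,0,255],[0,0,1,0,0,0,255]],
  ],
)

```text
time_s: 22.5
position: [0.5366, 0.2077, 0.242]
tcp_rot: [[0.98, 0.197, 0.002], [0.197, -0.98, 0.001], [0.002, -0.0, -1.0]]
ft_force: [-6.1, -2.1, 17.0]
opening: 0.003
grip_force: 8.5
```

Request:
jog_arm(
  steps=[
    [[0,0,0.3,0,0,0,255],[0,0,0.5,0,0,0,255],[0,0,0.5,0,0,0,255],[0,0,0.5,0,0,0,255],[0,0,0.5,0,0,0,255]],
  ],
)

```text
time_s: 23.0
position: [0.5367, 0.2078, 0.2418]
tcp_rot: [[0.98, 0.197, 0.002], [0.197, -0.98, 0.001], [0.002, -0.0, -1.0]]
ft_force: [-5.3, -1.8, 18.6]
opening: -0.002
grip_force: 9.3
```

Request:
jog_arm(
  steps=[
    [[0,0,0,0,0,0,255],[0,0,-1,0,0,0,255],[0,0,-3,0,0,0,255],[0,0,-10,0,0,0,255],[0,0,-30,0,0,0,255],[8,0,-60,0,0,0,255],[8,0,-74,0,0,0,255],[8,0,-74,0,0,0,255],[8,0,-74,0,0,0,255]],
  ],
)

```text
time_s: 23.9
position: [0.5437, 0.2083, 0.3117]
tcp_rot: [[0.981, 0.196, -0.001], [0.196, -0.981, -0.001], [-0.001, 0.0, -1.0]]
ft_force: [-0.5, 0.4, -1.0]
opening: 0.002
grip_force: 0.0
```

```bash
python3 - <<'E'
from look import *
o=get_obs();c=capture('wrist');print(o['time_s'],o['position'],o['ft_force'])
st,ce,k,V=red(c,(200,100,330,384));print(st,ce)
ys=range(st[1],st[1]+st[3]);B=[V[y][k[y]].mean() for y in ys]
e=next(y for y,b in zip(ys,B) if b>125)
b_=st[1]+st[3]
R=o['tcp_rot'];
for n,u,v,z in(('front',ce[0],e,.2435),('back',ce[0],b_,.2435),('botfront',ce[0],st[1],.2195),('L',st[0],e+15,.2435),('R',st[0]+st[2],e+15,.2435)):
    print(n,u,v,(R.T@(onz(c,u,v,z,o)-o['position'])*1e3).round(1))
for y in ys[::4]:
    xs=np.nonzero(k[y])[0];print(y,xs.min(),xs.max(),end='; ')
s=capture('scene');st,ce,k,V=red(s,(270,90,330,150));print(st,ce)
E
```

```text
23.9 [0.54370079 0.20829307 0.31174854] [-0.54466802  0.40381856 -0.96710344]
[249 191  21  42 855] [259.22222222 211.44444444]
front 259.22222222222223 200 [ 7.3 -0.4 68.2]
back 259.22222222222223 233 [-15.6  -0.4  68.3]
botfront 259.22222222222223 191 [ 6.  -0.5 92.2]
L 249 215 [-3.  -7.  68.2]
R 270 215 [-3.   6.6 68.3]
191 250 268; 195 250 269; 199 249 269; 203 249 269; 207 249 269; 211 249 269; 215 250 269; 219 250 269; 223 250 269; 227 250 269; 231 250 269; [294 129   8  10  53] [297.67924528 133.0754717 ]
```

```bash
python3 - <<'E'
from look import *
o=get_obs();c=capture('wrist');f=c['frame'].astype(float)
g=f[186:240,254:266].mean(1);print(np.c_[np.arange(186,240),g.round()].astype(int)[list(range(0,20))+list(range(42,54))].tolist())
E
```

```text
[[186, 195, 200, 203], [187, 192, 197, 200], [188, 170, 174, 177], [189, 163, 167, 171], [190, 18, 20, 74], [191, 18, 21, 74], [192, 18, 20, 74], [193, 17, 19, 74], [194, 19, 20, 75], [195, 18, 20, 74], [196, 18, 20, 74], [197, 18, 20, 75], [198, 18, 20, 75], [199, 22, 24, 88], [200, 40, 44, 148], [201, 49, 54, 173], [202, 51, 56, 176], [203, 51, 55, 176], [204, 50, 55, 177], [205, 50, 55, 176], [228, 50, 55, 177], [229, 50, 56, 177], [230, 50, 55, 176], [231, 50, 56, 177], [232, 54, 59, 175], [233, 101, 104, 168], [234, 174, 174, 181], [235, 173, 173, 181], [236, 174, 175, 182], [237, 177, 178, 185], [238, 179, 179, 186], [239, 176, 176, 183]]
```

The key stands upright (about 1°). I'll check tightness with a second slow push to about 18 N.

Request:
jog_arm(
  steps=[
    [[-8,0,30,0,0,0,255],[-8,0,55,0,0,0,255],[-8,0,65,0,0,0,255],[-8,0,68,0,0,0,255],[-8,0,69,0,0,0,255],[-8,0,69.5,0,0,0,255],[-8,0,70,0,0,0,255],[-8,0,70.5,0,0,0,255],[-8,0,70.5,0,0,0,255]],
  ],
)

```text
time_s: 24.95
position: [0.5366, 0.2071, 0.2426]
tcp_rot: [[0.981, 0.196, 0.001], [0.196, -0.981, 0.0], [0.001, -0.0, -1.0]]
ft_force: [-0.2, -0.1, -0.3]
opening: 0.002
grip_force: 0.0
```

Request:
jog_arm(
  steps=[
    [[0,0,0.5,0,0,0,255],[0,0,1,0,0,0,255],[0,0,1,0,0,0,255],[0,0,1,0,0,0,255]],
  ],
)

```text
time_s: 25.35
position: [0.5366, 0.2071, 0.2419]
tcp_rot: [[0.981, 0.196, 0.001], [0.196, -0.981, 0.0], [0.001, 0.0, -1.0]]
ft_force: [-1.6, -0.5, 5.1]
opening: 0.001
grip_force: 2.7
```

Request:
jog_arm(
  steps=[
    [[0,0,0.5,0,0,0,255],[0,0,1,0,0,0,255],[0,0,1,0,0,0,255],[0,0,1,0,0,0,255]],
  ],
)

```text
time_s: 25.75
position: [0.5367, 0.2071, 0.2419]
tcp_rot: [[0.981, 0.196, 0.001], [0.196, -0.981, 0.0], [0.001, 0.0, -1.0]]
ft_force: [-3.4, -0.5, 10.8]
opening: -0.001
grip_force: 5.3
```

Request:
jog_arm(
  steps=[
    [[0,0,0.2,0,0,0,255],[0,0,0.4,0,0,0,255],[0,0,0.4,0,0,0,255],[0,0,0.4,0,0,0,255]],
  ],
)

```text
time_s: 26.15
position: [0.5367, 0.2071, 0.2418]
tcp_rot: [[0.981, 0.196, 0.001], [0.196, -0.981, 0.0], [0.001, 0.0, -1.0]]
ft_force: [-3.9, -1.6, 12.0]
opening: 0.004
grip_force: 6.3
```

Request:
jog_arm(
  steps=[
    [[0,0,0.5,0,0,0,255],[0,0,0.9,0,0,0,255],[0,0,1.2,0,0,0,255],[0,0,1.2,0,0,0,255],[0,0,1.2,0,0,0,255]],
  ],
)

```text
time_s: 26.65
position: [0.5368, 0.2074, 0.2417]
tcp_rot: [[0.981, 0.196, 0.002], [0.196, -0.981, 0.0], [0.002, 0.0, -1.0]]
ft_force: [-6.3, -3.5, 18.1]
opening: -0.004
grip_force: 9.0
```

Request:
jog_arm(
  steps=[
    [[0,0,-1,0,0,0,255],[0,0,-3,0,0,0,255],[0,0,-10,0,0,0,255],[0,0,-30,0,0,0,255],[8,0,-60,0,0,0,255],[8,0,-74,0,0,0,255],[8,0,-74,0,0,0,255],[8,0,-74,0,0,0,255]],
  ],
)

```text
time_s: 27.45
position: [0.5437, 0.2084, 0.3117]
tcp_rot: [[0.981, 0.197, -0.001], [0.197, -0.981, -0.001], [-0.001, 0.0, -1.0]]
ft_force: [-1.0, 0.2, -0.6]
opening: -0.006
grip_force: 0.0
```

```bash
python3 - <<'E'
from look import *
o=get_obs();c=capture('wrist');print(o['time_s'],o['position'],o['ft_force'],np.abs(o['qd']).max())
st,ce,k,V=red(c,(200,100,330,384));print(st,ce)
E
```

```text
27.45 [0.54369553 0.20838794 0.31170008] [-0.95357723  0.16483088 -0.60093603] 1.0918230791416206
[249 191  21  42 858] [259.13986014 211.54195804]
```

At 18 N the key no longer moves (z 0.2417 against 0.2418 before). It stands upright and the gripper is clear, so I'm handing in.

```bash
python3 -c "
from plant import job_done
print(job_done())"
```

```text
the job is handed in; nothing more can be done
None
```

The red-headed key stands by itself in the pulley's keyway, slope towards the rim, upright to about 1° and roughly 48 mm deep; it held still under a second 18 N push, and I handed the job in at about 27 s (no verdict was returned).

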